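# Turn a cover over with the lifter

### The job

Turn the flat cover over with the hand lifter: take the lifter, whose blade may be set to any length, from its stand, slide its blade under the free near edge of the cover, tip the cover up against the step and over onto the raised deck of the jig, so that it lies flat there with its raised back facing up. Then stand the lifter back upright in its stand and let go. Touch the cover only with the lifter, without ramming or forcing it, and leave the other things where they are.

Things in the scene. Friction and masses are not known exactly. Their poses are not given: they have to be found in the camera images.
- turning_jig: Fixed flat aluminium jig 285 x 146 mm. Origin on the bench (z = 0), below the middle of the foot of its step; x points level from the low bay across the step to the deck, y along the step. Base plate x = -155 to +130 mm; its top, z = 6 mm, is the floor of the bay (x < 0) and of the bare apron in front (x = -155 to -100). Bay side rails: inner faces y = +/-63, tops z = 14, x = -100 to 0.
- jig_deck (a point): Middle of the top of the jig's flat grey raised deck, at x = 61, y = 0, z = 14 mm in the jig's frame. The deck runs from the upright step at x = 0 (8 mm above the bay floor) to x = 122 mm, where a lip stands 8 mm above it.
- cover: Loose grey flanged cover, 10 mm thick in all, 0.15 to 0.31 kg, too wide to grasp. Flange 90 (x) x 104 (y) x 5 mm; on its back a flat boss 74 x 64 x 5 mm, centred, so the flange overhangs it by 8 mm in x. Origin at the centre of the boss's outer face, z points from boss to flat face. Starts on the bay floor, boss down, z up, x along the jig's within 0.02 rad, far edge 1 to 4 mm short of the step.
- cover_edge (a point): Middle of the cover's near (-x) flange edge, on the flange's boss-side face: x = -45, z = 5 mm in the cover's frame. At the start a 5 mm gap is open here between flange and bay floor, 8 mm deep up to the boss.
- lifter: Loose cranked hand lifter, 0.15 kg. Wooden handle 14 (x) x 16 (y) mm along z, z = 8 to 95 mm; grip it across y, e.g. at z = 62. Origin at the heel, where handle axis and blade underside meet. With the handle upright, as in the stand, the steel blade points to +x and 30 degrees below level; lean the handle back 30 degrees to lay it level. A 6 mm cross bar, 58 mm long in y, at z = 20.
- stand: Fixed black stand of the lifter, 96 x 66 mm, origin on the bench. A slope between two cheeks (inner faces y = +/-23 mm) falls 30 degrees to +x under the blade; the lifter's cross bar rests on the cheeks (z = 59) behind two lugs (rear faces x = 4.5, tops z = 67). Back wall behind the handle: front face x = -13, top z = 64. The lifter goes in and out straight up and down, x along the stand's x.
- stand_seat (a point): Point in the stand where the lifter's origin (heel) sits when stored: 42 mm above the stand's origin.
- carton: Bystander: small closed brown carton 77 x 102 x 63 mm, origin under its centre.
- tape_measure: Bystander: tape measure 64 x 75 x 37 mm, origin under its centre.
- glue_stick: Bystander: standing glue stick, 29 mm across, 92 mm high, origin under its centre.
- stapler: Bystander: stapler 135 x 34 x 51 mm, origin under its centre.
- lifter_neck (a point): Lower end of the handle, on the handle axis 8 mm above the heel. The thin sliding blade below it (36 mm wide, flat beneath, 3 mm thick, 2 mm in the last 18) is set anywhere from 34 to 60 mm long from heel to tip, not reported; feel for it. It is clamped: forces under 40 N do not shift it. The dark holder on it, 7 mm high, covers the first 17 mm.

How it is judged:
By the outcome, as a careful person would: the job done as asked, in the order asked, and still so for the second after the job is handed in, with the robot touching nothing.
It also fails if it takes over 61 s, if anything falls off the work surface, if the arm or the gripper's body presses on something with over 40 N, if the wrist force passes 120 N, or if a joint passes its speed limit or range.

### The arm

A 6-joint arm with a two-finger parallel gripper is mounted at the origin on a cart in front of the work surface, level with it; the furniture and walls round the work are solid. World frame = base frame: x ahead of the robot, y to its left, z up, the work surface at z = 0. Lengths are in m, angles in degrees, forces in N, time in s.
With the tool pointing down it reaches from about 0.275 to 0.775 m from the base axis. Payload 14.6 kg.
Tool frame: the origin (TCP) lies midway between the tips of the shut fingers; the grasp point (between the pads) lies 19 mm behind it; z points along the fingers, y is the line along which they close (so a half turn about z gives the same grasp; the last joint's range is limited). The gripper opens to 85 mm and grips with 20 to 120 N. Pads are 22 mm wide; open, the fingers measure 114 mm over their backs; the gripper's body (76 mm by 85 mm) begins 54 mm behind the grasp point. The pads swing forward as they close: fully open they stand 13 mm farther back than shut.
Start: joints at [57.68, 15.075, -2.767, 72.158, 0, 81.102], TCP at [0.209, 0.482, 0.231] pointing down, gripper open.
Joint ranges: [-151.79, 151.79], [-50.71, 97.33], [-67.44, 78.34], [-121.81, 120.89], [-77.56, 73.72], [-180, 180]. Speed limits (degrees/s): [108.29, 108.29, 147.25, 159.86, 180, 180].

### API

Orientations are given as a 3x3 rotation matrix whose columns are the frame's x, y, z axes.
In Python, from workcell import r gives the robot as it stands. Calls block until the motion is done:
- r.move_pose(position, orientation): joint-space move of the TCP to a pose.
- r.servo_line(position, frame=None, vel=0.15): straight line of the TCP; frame=None keeps the orientation; vel is the mean speed in m/s.
- r.move_j(angles): joint-space move.
- r.move_gripper(opening, strength=None): opening from 0.0 (shut) to 1.0 (fully open); strength is the grip in N (None keeps the last); returns when the fingers have stopped.
- r.pause(seconds).
- r.solve_ik(position, orientation): joint angles nearest the present ones, or None.
- r.get_state(): the state.
- r.grab_frame(name): name is "scene" or "top"; returns (picture, depth): 420x560x3 uint8, red, green, blue; 420x560 float32, m along the optical axis (not along the pixel's ray), 0 where there is no reading.
- r.camera_info(name): a dict with "fx", "fy", "cx", "cy" (pixels), "view" (4x4, takes a point from world to camera coordinates). Camera axes: x right, y down, z forward; pixel columns grow to the right and rows downward; lengths in m; the calibration is good to about 2 mm. A picture is of the moment at which its call begins. camera_info takes no time and is no camera call.
A pose or a line that the arm cannot do raises r.Unreachable and nothing moves.
- r.finish_job(): hands the job in; it is judged then, once.
The state is a dict: "clock": time; "joints": joint angles; "qd": joint speeds; "effort": joint torques, N m; "tcp_pos": TCP position; "orientation": TCP orientation; "ft_force": force on the tool from outside, world axes, zero at the start; "torque": the same for the moment, N m; "grip_width": opening from 0.0 (shut) to 1.0 (fully open); "grasp_force": force on a finger pad.
Only numpy, scipy, OpenCV 4.12 (cv2) and the standard library are available. Lean on these libraries where they do the work, as an engineer would, in place of code of your own. Each camera call takes 0.05 s, during which the arm holds its last target. There are 200 camera calls.

## Working session

There is one attempt and no reset: what is moved stays moved. The work goes in short steps, each a Python script; the robot and the scene stay as the last script left them, time stands still between calls to the robot, and variables do not carry over. Pictures are saved under pics/ and viewed, at most 10 in all, crops included, and the job is handed in when it is done.

```bash
ls; mkdir -p pics
python3 - <<'E'
from workcell import r
import numpy as np,cv2
for n in("scene","top"):
    p,d=r.grab_frame(n); i=r.camera_info(n)
    np.savez(f"{n}0.npz",p=p,d=d,K=[i["fx"],i["fy"],i["cx"],i["cy"]],V=i["view"])
    cv2.imwrite(f"pics/{n}0.png",p[:,:,::-1]); print(i)
s=r.get_state(); print(s)
E
```

```text
pics
{'fx': 397.1659576472186, 'fy': 397.1659576472186, 'cx': 283.4833744856248, 'cy': 204.32853831307506, 'view': array([[ 0.40921206, -0.91239896, -0.00858063, -0.2462467 ],
       [-0.55861069, -0.24307974, -0.79301093,  0.37212233],
       [ 0.72145657,  0.32930287, -0.60914697,  0.5575702 ],
       [ 0.        ,  0.        ,  0.        ,  1.        ]])}
{'fx': 487.2539321795301, 'fy': 487.2539321795301, 'cx': 278.8256062275347, 'cy': 215.58622944512305, 'view': array([[ 0.01882646, -0.99980148,  0.00652371, -0.00298744],
       [-0.99706118, -0.01925869, -0.07414922,  0.59204882],
       [ 0.07426014, -0.00510857, -0.99722582,  1.32798327],
       [ 0.        ,  0.        ,  0.        ,  1.        ]])}
{'clock': 0.1, 'joints': array([ 5.76814136e+01,  1.50964694e+01, -2.79843998e+00,  7.21595802e+01,
        4.79157104e-04,  8.11012946e+01]), 'qd': array([ 0.05810842,  0.01852403,  0.22127615, -0.07690013,  0.1446187 ,
        0.04198707]), 'effort': array([ 2.85124734e-03, -6.38577962e+01,  3.85061610e+01,  1.01760277e-02,
       -1.11331940e-04,  3.57824533e-06]), 'tcp_pos': array([0.20854767, 0.48153917, 0.2308806 ]), 'orientation': array([[-9.17616722e-01,  3.97466081e-01, -5.15509410e-04],
       [ 3.97466384e-01,  9.17616387e-01, -7.99227427e-04],
       [ 1.55374089e-04, -9.38282114e-04, -9.99999548e-01]]), 'ft_force': array([ 0.24696623, -0.23521682, -0.64568139]), 'torque': array([-0.02191383, -0.02210734,  0.03989855]), 'grasp_force': 0.0, 'grip_width': 1.0025490836569642}
```

View pics/top0.png

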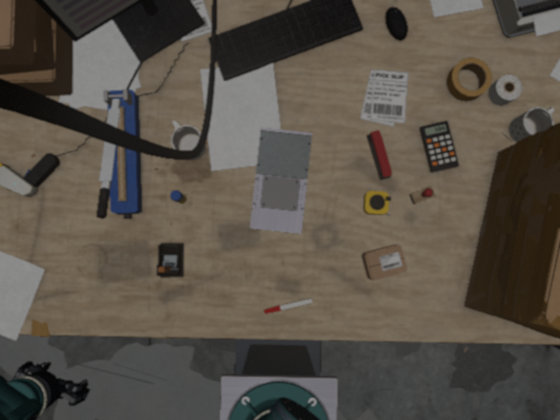

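View pics/scene0.png

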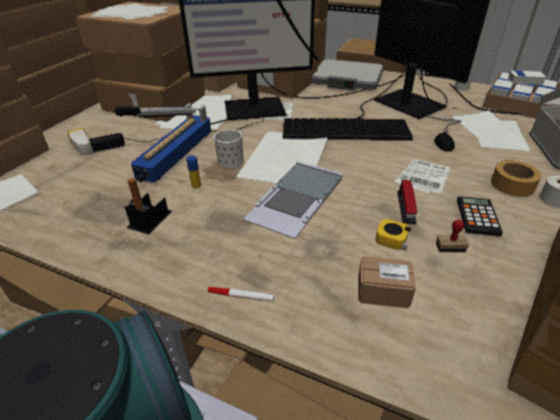

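Run:
```python
import numpy as np,cv2
t=np.load("top0.npz")["p"][:,:,::-1]; s=np.load("scene0.npz")["p"][:,:,::-1]
c=lambda im,u,v,w,h,k:cv2.resize(im[v:v+h,u:u+w],None,fx=k,fy=k,interpolation=cv2.INTER_CUBIC)
out=np.zeros((600,800,3),np.uint8)
a=c(t,245,125,75,112,5);out[:560,:375]=a
a=c(t,150,236,42,46,6);out[:276,380:632]=a
a=c(s,118,172,60,64,5);out[280:600,380:680]=a
out=np.clip(out.astype(float)*1.4,0,255).astype(np.uint8)
cv2.imwrite("pics/crops.png",out)
```

```text
(no output)
```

View pics/crops.png

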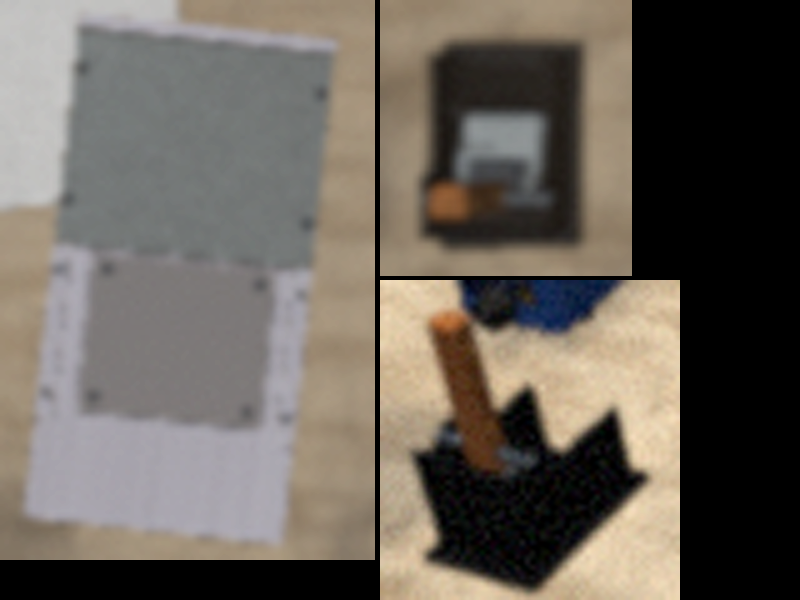

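```bash
cat > vis.py <<'E'
import numpy as np,cv2
class Cam:
    def __init__(s,f):
        z=np.load(f);s.p=z["p"];s.d=z["d"];s.K=z["K"];s.V=z["V"]
    def ray(s,u,v,z):
        uv=np.atleast_2d(np.c_[u,v]).astype(float);d=np.c_[(uv[:,0]-s.K[2])/s.K[0],(uv[:,1]-s.K[3])/s.K[1],np.ones(len(uv))]@s.V[:3,:3]
        c=-s.V[:3,:3].T@s.V[:3,3];return c+d*((z-c[2])/d[:,2])[:,None]
    def proj(s,P):
        q=np.atleast_2d(P)@s.V[:3,:3].T+s.V[:3,3];return q[:,:2]/q[:,2:]*s.K[:2]+s.K[2:]
    def cloud(s):
        v,u=np.indices(s.d.shape);q=np.stack([(u-s.K[2])/s.K[0]*s.d,(v-s.K[3])/s.K[1]*s.d,s.d],-1)
        return (q-s.V[:3,3])@s.V[:3,:3]
E
python3 - <<'E'
from vis import *
T=Cam("top0.npz");S=Cam("scene0.npz")
p=T.p.astype(int)
for n,(u,v) in dict(deck=(283,150),cover=(282,193),lil=(277,222),rail=(255,190),wood=(330,190),paper=(240,140),stand=(165,250),blade=(173,259),hand=(161,269),bar=(179,269)).items():
    print(n,p[v-1:v+2,u-1:u+2].mean((0,1)).round(), T.cloud()[v,u].round(4))
def rect(C,m,z,box):
    k=np.zeros(m.shape,np.uint8);u0,v0,u1,v1=box;k[v0:v1,u0:u1]=m[v0:v1,u0:u1]
    c=max(cv2.findContours(k,0,2)[0],key=cv2.contourArea)[:,0]
    P=C.ray(c[:,0],c[:,1],z)[:,:2]*1000
    return cv2.minAreaRect(P.astype(np.float32)),P
r_,g,b=p[...,0],p[...,1],p[...,2]
jig=((r_-b)<12)
print("jig",rect(T,jig,.006,(246,125,315,240))[0])
deck=(g>=r_+2)&(r_<135); print("deck",rect(T,deck,.014,(246,125,315,240))[0])
cov=(abs(r_-b)<14)&(r_<118)&(r_>=g-1); print("cover",rect(T,cov,.016,(258,174,306,214))[0])
st=(p.max(2)<75); print("stand0",rect(T,st,.0,(150,236,195,285))[0])
ps=S.p.astype(int);hs=(ps[...,0]-ps[...,2]>60)&(ps[...,0]>100)
c=T.cloud()[...,2]
hm=(r_-b>45);k=hm[262:276,155:168];print(hm[262:276,154:172].astype(int))
np.set_printoptions(linewidth=250)
print((T.cloud()[240:280,156:186:2,2]*1000).round().astype(int)[::2])
np.save("cov.npy",cov)
o=np.zeros((112,225,3),np.uint8)
for i,m in enumerate((jig,deck,cov)):o[:,75*i:75*i+75]=m[125:237,245:320,None]*255
cv2.imwrite("pics/masks.png",cv2.resize(o,None,fx=3,fy=3,interpolation=0))
E
```

```text
deck [83. 86. 85.] [0.7773 0.     0.017 ]
cover [90. 87. 86.] [6.554e-01 6.000e-04 1.970e-02]
lil [120. 118. 124.] [0.5751 0.013  0.0056]
rail [118. 115. 119.] [0.6625 0.076  0.0184]
wood [112. 100.  84.] [ 0.6695 -0.1356 -0.0036]
paper [140. 140. 139.] [0.8063 0.1224 0.0042]
stand [28. 24. 21.] [0.491  0.3206 0.0182]
blade [102. 106. 106.] [0.4669 0.2956 0.0281]
hand [100.  65.  38.] [0.4433 0.3021 0.1366]
bar [29. 26. 24.] [0.4403 0.2768 0.0355]
jig ((701.3446044921875, 24.14940643310547), (186.79403686523438, 300.9625549316406), 85.56494140625)
deck ((766.0817260742188, 0.04875946044921875), (141.53611755371094, 120.16424560546875), 85.17855072021484)
cover ((656.8222045898438, 3.80877685546875), (133.40663146972656, 100.94635772705078), 88.00760650634766)
stand0 ((463.7310485839844, 309.7060852050781), (94.91265106201172, 72.44707489013672), 1.9131983518600464)
[[0 0 0 0 0 0 0 0 0 0 0 0 0 0 0 0 0 0]
 [0 0 0 0 0 0 0 0 0 0 0 0 0 0 0 0 0 0]
 [0 0 0 0 0 0 0 0 0 0 0 0 0 0 0 0 0 0]
 [0 0 0 0 0 0 0 0 0 0 0 0 0 0 0 0 0 0]
 [0 0 0 0 0 0 0 0 0 0 0 0 0 0 0 0 0 0]
 [0 0 0 0 0 1 1 1 1 0 0 0 0
[... 1185 characters left out ...]
   1   51   33   31   41   43   41   43   41   43   37   48   18   11   -1]
 [  -4   48   36   38   46   55   53   50   49   32   35   45   20    5   -3]
 [  66   60   30   44   92   88   74   60   43   41   70   48   21    5    2]
 [  62  136  134  133  128  107   84   70   67   65   70   42   19    4   -3]
 [  -4  135  135  138  132  109   84   55   46   41   65   50   16    8    0]
 [  -1   65  136  135    3    6    4    7   10    8   55 1368   19    6    5]
 [1368   66   61   65   69   63   65   69   65   64   66   48   15    9    0]
 [   3   -1    8    2    8   10    5   10    5    7    8    8    7    8   -1]
 [  -2   -1   -3    0   -3    2    3    2   -3    2    0   -2   -1   -3   -3]]
```

View pics/masks.png

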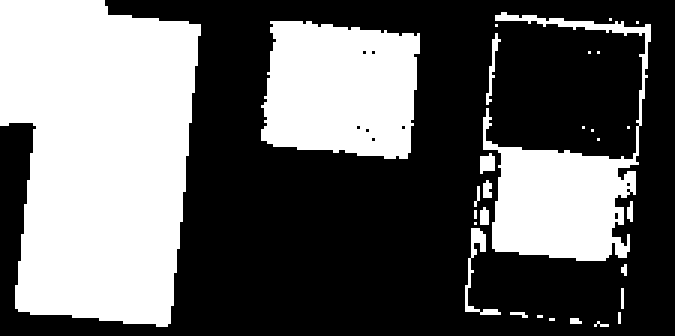

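Run:
```python
from vis import *
T=Cam("top0.npz");S=Cam("scene0.npz")
def rect(C,m,z,box):
    k=np.zeros(m.shape,np.uint8);u0,v0,u1,v1=box;k[v0:v1,u0:u1]=m[v0:v1,u0:u1]
    k=cv2.morphologyEx(k,cv2.MORPH_OPEN,np.ones((3,3)))
    c=max(cv2.findContours(k,0,2)[0],key=cv2.contourArea)[:,0]
    return cv2.minAreaRect((C.ray(c[:,0],c[:,1],z)[:,:2]*1000).astype(np.float32)),len(c)
for n,C,bd,bc in(("top",T,(246,125,315,240),(262,177,306,214)),("scene",S,(245,160,345,236),(262,185,318,220))):
    p=C.p.astype(int);r_,g,b=p[...,0],p[...,1],p[...,2]
    if n=="scene":
        for u,v in((310,180),(290,203),(275,220),(335,166)):print(p[v-1:v+2,u-1:u+2].mean((0,1)).round())
    print(n,"deck",rect(C,(g>=r_+2)&(r_<135),.014,bd))
    print(n,"cover",rect(C,(abs(r_-b)<14)&(r_<118)&(r_>=g-1),.016,bc))
# near edge & right edge of jig, top view
p=T.p.astype(int);j=(p[...,0]-p[...,2])<12
for v in(160,190,220):
    u=max(np.where(j[v,246:320])[0])+246.5;print("right",T.ray(u,v,.006).round(4))
for u in(258,275,292):
    v=max(np.where(j[190:245,u])[0])+190.5;print("near",T.ray(u,v,.006).round(4))
# handle top: pixels with high z in both clouds
for n,C,box in(("top",T,(150,236,195,285)),("scene",S,(118,170,180,235))):
    u0,v0,u1,v1=box;c=C.cloud()[v0:v1,u0:u1]
    m=(c[...,2]>.128)&(c[...,2]<.2);v,u=np.where(m);print(n,"handle top px",u.mean()+u0,v.mean()+v0,m.sum(),C.ray(u.mean()+u0,v.mean()+v0,.137))
# blade tip & sides: bright pixels
b=(p.min(2)>60)&(p[...,2]>=p[...,0]-2)
k=b[250:272,155:186].astype(int);print("\n".join("".join(map(str,x)) for x in k))
# stand sides
d=p.max(2)<75
print([(v,np.where(d[v,150:195])[0].min()+150,np.where(d[v,150:195])[0].max()+150) for v in range(244,276,3)])
print([(u,np.where(d[236:285,u])[0].min()+236,np.where(d[236:285,u])[0].max()+236) for u in range(158,184,4)])
c=T.cloud();print("cable",c[152,180],c[120,60],c[60,212])
```

```text
top deck (((765.5966186523438, -1.0103683471679688), (138.78843688964844, 119.37564086914062), 85.17855072021484), 66)
top cover (((653.244140625, -3.69512939453125), (95.53070831298828, 120.30690002441406), 1.136500358581543), 29)
[107. 115. 117.]
[91. 89. 91.]
[169. 169. 182.]
[154. 138. 116.]
scene deck (((762.3779296875, -3.7621917724609375), (144.5134735107422, 133.5901641845703), 85.15581512451172), 71)
scene cover (((652.4165649414062, 2.279468536376953), (93.1166763305664, 100.57566833496094), 5.499320983886719), 136)
right [[ 0.7524 -0.0727  0.006 ]]
right [[ 0.6669 -0.0655  0.006 ]]
right [[ 0.5821 -0.0583  0.006 ]]
near [[0.5531 0.0657 0.006 ]]
near [[0.5512 0.0181 0.006 ]]
near [[ 0.5465 -0.0295  0.006 ]]
top handle top px 160.78378378378378 269.3783783783784 37 [[0.44238376 0.302498   0.137     ]]
scene handle top px 131.5581395348837 180.90697674418604 43 [[0.43636744 0.29618731 0.137     ]]
0000000000000000000000000000000
0000000000000000000000000000000
0000000000000000000000000000000
0000000000000000000000000000000
0000000000000000000000000000000
000000000111111111111
[... 601 characters left out ...]
0, np.int64(158), np.int64(183)), (253, np.int64(158), np.int64(183)), (256, np.int64(158), np.int64(183)), (259, np.int64(158), np.int64(183)), (262, np.int64(158), np.int64(183)), (265, np.int64(157), np.int64(183)), (268, np.int64(157), np.int64(183)), (271, np.int64(157), np.int64(183)), (274, np.int64(157), np.int64(183))]
[(158, np.int64(245), np.int64(275)), (162, np.int64(243), np.int64(277)), (166, np.int64(243), np.int64(277)), (170, np.int64(243), np.int64(276)), (174, np.int64(243), np.int64(276)), (178, np.int64(243), np.int64(276)), (182, np.int64(243), np.int64(276))]
cable [0.59218009 0.11544452 0.87303052] [0.55089491 0.11649343 1.14521022] [0.84368379 0.13985887 0.48900099]
```

```bash
cat > lib.py <<'E'
import numpy as np
from workcell import r
from scipy.spatial.transform import Rotation as Ro
A=Ro.from_euler
YS=np.radians(1.5); SEAT=np.array([.4424,.3025,.042]); YJ=np.radians(-4.82); J0=np.array([.7053,.0052,0.])
def RJ(pitch,yaw=YJ):           # lifter axes; blade pitch in deg above level
    return A('z',yaw).as_matrix()@A('y',-np.radians(pitch+30)).as_matrix()   # lean back = rot -y
def tcp(heel,R,g=.043): return heel+R@[0,0,g], R@np.diag([-1,1,-1.])
def jw(x,y,z): return J0+A('z',YJ).as_matrix()@[x,y,z]
def tipvec(L,top=False): 
    return L*np.array([np.cos(np.pi/6),0,-.5])+(np.array([.5,0,np.cos(np.pi/6)])*.002 if top else 0)
def tip_pose(P,pitch,L,top=False):  # P world tip point
    R=RJ(pitch); return tcp(P-R@tipvec(L,top),R)
def arc(th,s=.0855):              # jig x,z of strip point at cover angle th (deg)
    t=np.radians(th);c,n=np.cos(t),np.sin(t)
    if th<32: xb=-max(.008*c+.005*n,(.008*c+.010*n) if .010*c-.008*n<.008 else 0); a=-(s-.008); return xb+a*c+.005*n, .006-a*n+.005*c
    return -.005*n-s*c, .006+s*n
def ft(n=4):
    v=[]
    for _ in range(n): v.append(r.get_state()["ft_force"]); r.pause(.01)
    return np.mean(v,0)
E
python3 - <<'E'
from lib import *; from vis import Cam
T=Cam("top0.npz")
for L in (.034,.04,.045,.05,.055,.06):
    t=SEAT+A('z',YS).as_matrix()@tipvec(L,True); print(L,T.proj(t).round(1))
print("cover centre",T.ray(280.2,194.4,.016), "jig y:",(A('z',-YJ).as_matrix()@(T.ray(280.2,194.4,.016)[0]-J0)))
for L in(.034,.06):
  for th in list(range(0,116,10)):
    x,z=arc(th);p,R=tip_pose(jw(x,-.004,z),.4*th,L,True);q=r.solve_ik(p,R)
    print(L,th,np.round([x,z],3),p.round(3),None if q is None else np.round(q))
p,R=tcp(SEAT,A('z',YS).as_matrix())
r.move_gripper(1.0,80)
r.move_pose(p+[0,0,.10],R); r.servo_line(p,vel=.12)
print(r.get_state()["ft_force"]); r.move_gripper(0.0,80)
s=r.get_state();print(s["clock"],s["grip_width"],s["grasp_force"],s["ft_force"],s["tcp_pos"])
np.savez("grasp.npz",p=p,R=R)
E
```

```text
0.034 [[170.4 256.8]]
0.04 [[170.6 254.8]]
0.045 [[170.8 253.3]]
0.05 [[171.  251.7]]
0.055 [[171.2 250.1]]
0.06 [[171.4 248.5]]
cover centre [[0.65182265 0.00555228 0.016     ]] jig y: [-0.05331784 -0.00414244  0.016     ]
0.034 0 [-0.086  0.011] [0.564 0.013 0.046] [ -8.  14. -50.  -4.   1.  -2.]
0.034 10 [-0.084  0.024] [0.563 0.013 0.056] [ -8.  13. -54. -11.   2.  -2.]
0.034 20 [-0.082  0.037] [0.564 0.013 0.064] [ -8.  12. -58. -18.   2.  -2.]
0.034 30 [-0.077  0.049] [0.567 0.013 0.072] [ -8.  12. -61. -25.   2.  -2.]
0.034 40 [-0.069  0.061] [0.574 0.012 0.08 ] [ -8.  13. -65. -34.   2.  -2.]
0.034 50 [-0.059  0.071] [0.582 0.012 0.086] None
0.034 60 [-0.047  0.08 ] [0.593 0.011 0.09 ] None
0.034 70 [-0.034  0.086] [0.606 0.01  0.091] None
0.034 80 [-0.02  0.09] [0.62  0.008 0.091] None
0.034 90 [-0.005  0.092] [0.635 0.007 0.087] None
0.034 100 [0.01 0.09] [0.65  0.006 0.082] None
0.034 110 [0.025 0.086] [0.665 0.005 0.073] None
0.06 0 [-0.086  0.011] [0.539 0.015 0.046] [ -8.  12. -53.  -5.   2.  -3.]
0.06 10 [-0.084  0.024] [0.538 0.015 0.054] [ -8.  11. -57. -12.   2.  -3.]
0.06 20 [-0.082  0.037] [0.538 0.015 0.061] [ -8.  11. -61. -20.   2.  -3.]
0.06 30 [-0.077  0.049] [0.542 0.015 0.067] [ -8.  11. -65. -28.   2.  -3.]
0.06 40 [-0.069  0.061] [0.549 0.014 0.072] None
0.06 50 [-0.059  0.071] [0.558 0.014 0.077] None
0.06 60 [-0.047  0.08 ] [0.57  0.013 0.079] None
0.06 70 [-0.034  0.086] [0.583 0.012 0.079] None
0.06 80 [-0.02  0.09] [0.598 0.01  0.077] None
0.06 90 [-0.005  0.092] [0.614 0.009 0.072] None
0.06 100 [0.01 0.09] [0.63  0.008 0.065] None
0.06 110 [0.025 0.086] [0.647 0.006 0.055] None
[ 0.16451857 -0.19806133 -0.09714582]
3.0833 0.17677247785721276 77.81103730201721 [ 0.75297255 -0.7569694   2.8146851 ] [0.44254508 0.30248516 0.08514822]
```

Run:
```python
from lib import *
import cv2
L=.041
for th in range(0,116,15):
    x,z=arc(th,.0855+.0015*min(th,90)/90);b=-max(0,th-90);p,R=tip_pose(jw(x,-.004,z),b,L,True);q=r.solve_ik(p,R);print(th,None if q is None else np.round(q))
g=np.load("grasp.npz");f0=ft()
r.servo_line(g["p"]+[0,0,.09],vel=.12); r.pause(.2); f1=ft();print("lift",f1-f0,f1)
p,R=tip_pose(jw(-.106,-.004,.05),-4,L); r.move_pose(p,R)
p,R=tip_pose(jw(-.106,-.004,.012),-4,L); r.servo_line(p,vel=.08); r.pause(.2)
f1=ft(8);print("air",f1,r.get_state()["clock"])
for k in range(12):
    p=p-[0,0,.001]; r.servo_line(p,vel=.02); d=ft(3)-f1
    print(k,d.round(2),r.get_state()["tcp_pos"].round(4)[2],p[2].round(4))
    if abs(d[2])>1.5: break
np.savez("touch.npz",p=p,R=R,f1=f1,zt=.012-.001*(k+1))
for n in("scene","top"):
    a,d=r.grab_frame(n);np.savez(n+"1.npz",p=a,d=d,K=[r.camera_info(n)[k] for k in("fx","fy","cx","cy")],V=r.camera_info(n)["view"])
    if n=="scene":s=cv2.resize(a[130:260,210:370],None,fx=4,fy=4,interpolation=2)
    else:t=cv2.resize(a[170:290,240:320],None,fx=3,fy=3,interpolation=2)
cv2.imwrite("pics/touch.png",s[:,:,::-1])
print(r.get_state()["clock"])
```

```text
0 [ -8.  13. -51.  -4.   1.  -3.]
15 [ -8.  11. -49.  -0.   1.  -3.]
30 [ -8.  10. -46.   4.   1.  -2.]
45 [ -8.   9. -43.   7.   1.  -2.]
60 [ -7.  10. -40.  10.   1.  -2.]
75 [ -7.  11. -37.  13.   1.  -2.]
90 [ -7.  13. -33.  14.   1.  -2.]
105 [ -7.  22. -10.  44.   1.  -2.]
lift [ 0.44654324  0.96701525 -4.46875303] [ 0.32520344  0.22360197 -1.89198142]
air [ 0.1320371  -0.09019185 -1.50533982] 6.3333
0 [-0.01 -0.13 -0.12] 0.0525 0.0525
1 [-0.13  0.02  0.11] 0.0514 0.0515
2 [-0.43  0.08 -0.32] 0.0504 0.0505
3 [ 0.15 -0.4  -0.63] 0.0495 0.0495
4 [ 0.09 -0.35 -0.12] 0.0485 0.0485
5 [-0.61 -0.25  1.34] 0.0476 0.0475
6 [-6.49  0.39 10.9 ] 0.0469 0.0465
8.3583
```

View pics/touch.png

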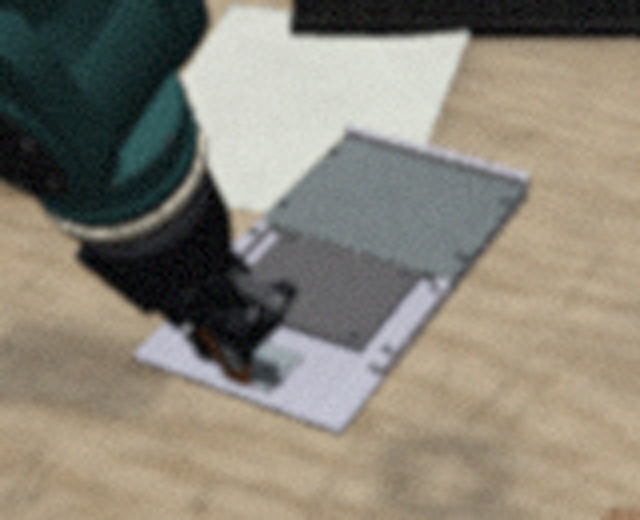

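Run:
```python
from lib import *
t=np.load("touch.npz");L=.041
p=t["p"]+[0,0,.0019]; r.servo_line(p,vel=.03)
ex=A('z',YJ).as_matrix()[:,0]
r.servo_line(p+ex*.012,vel=.04); r.pause(.15); f1=ft(8); print(f1-t["f1"])
x=.012
while x<.034:
    x+=.0005; r.servo_line(p+ex*x,vel=.02); d=ft(4)-f1
    if x>.016: print(round(x*1e3,1),(d@ex).round(2),d[2].round(2),end=' | ')
    if d@ex<-3 : break
np.savez("ins.npz",p=p+ex*x,x=x,tipx=-.106+x); s=r.get_state()
print("\n tip nominal",-.106+x,s["clock"],s["tcp_pos"],p+ex*x)
```

```text
[-0.14409973 -0.07917342 -0.11132335]
16.0 -0.39 -0.15 | 16.5 -0.19 -0.05 | 17.0 -0.16 -0.16 | 17.5 -0.15 -0.14 | 18.0 -0.14 0.22 | 18.5 -0.22 0.09 | 19.0 0.13 -0.15 | 19.5 -0.02 0.07 | 20.0 -0.55 0.06 | 20.5 0.33 0.32 | 21.0 0.17 0.13 | 21.5 -1.44 1.17 | 22.0 -2.77 1.54 | 22.5 -1.74 0.5 | 23.0 -1.34 -0.1 | 23.5 -1.26 -0.29 | 24.0 -0.97 -0.32 | 24.5 -3.56 1.98 | 
 tip nominal -0.08149999999999999 16.3583 [0.56405966 0.01311955 0.048364  ] [0.56421333 0.01308278 0.04840816]
```

```bash
cat >> lib.py <<'E'
def arc2(th):
    s=.0855+.0015*min(th,90)/90
    if th<=90: return (*arc(th,s),0.)
    t=np.radians(th);c,n=np.cos(t),np.sin(t)
    return -(s-.008)*c-.005*n, .014+(s-.008)*n-.005*c, -(th-90.)
def go(th,L=.041,v=.05):
    x,z,b=arc2(th);p,R=tip_pose(jw(x,-.004,z),b,L,True);r.servo_line(p,R,vel=v);return p
E
python3 - <<'E'
from lib import *
import cv2
p=np.load("ins.npz")["p"];ex=A('z',YJ).as_matrix()[:,0]
r.servo_line(p-ex*.004,vel=.03); f1=ft(6)
go(0,v=.02)
for th in np.arange(4,89,4):
    go(th); d=ft(2)-f1; print(th,(d@ex).round(1),d[2].round(1),end=' | ')
    if np.linalg.norm(d)>12: print("ABORT"); break
r.pause(.1)
a,_=r.grab_frame("scene");b,_=r.grab_frame("top")
o=np.hstack([cv2.resize(a[100:260,220:360],None,fx=3,fy=3,interpolation=2),cv2.resize(b[120:240,240:320],(320,480),interpolation=2)])
cv2.imwrite("pics/up.png",o[:,:,::-1]);print(r.get_state()["clock"])
E
```

```text
4 0.8 -0.9 | 8 1.6 -1.5 | 12 0.5 -1.2 | 16 -0.0 -1.0 | 20 0.0 -1.6 | 24 0.7 -1.4 | 28 0.5 -1.3 | 32 -0.5 -1.2 | 36 0.0 -0.7 | 40 -0.2 -1.1 | 44 0.2 -0.2 | 48 -0.7 -0.1 | 52 -0.4 -0.3 | 56 0.0 -1.2 | 60 -0.2 -0.6 | 64 -0.9 0.3 | 68 -0.7 -0.7 | 72 -0.5 -0.1 | 76 -0.1 -0.1 | 80 -0.3 0.3 | 84 0.1 0.3 | 88 -0.2 -0.6 | 23.3833
```

View pics/up.png

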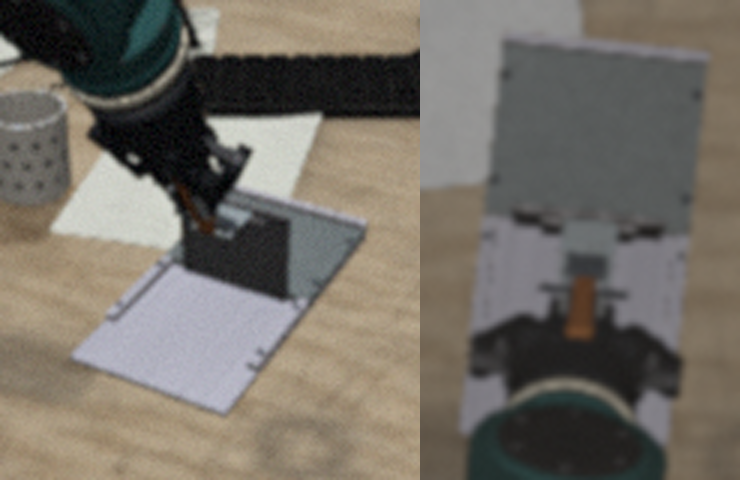

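The picture shows the cover standing upright against the step (scene crop ~(240,250)), with the blade behind its upper rim. Next I tip it over.

Run:
```python
from lib import *
import cv2
f1=ft(6);ex=A('z',YJ).as_matrix()[:,0]
for th in np.arange(90,111,2):
    p=go(th,v=.03); d=ft(2)-f1; print(th,(d@ex).round(1),d[2].round(1),end=' | ')
    if np.linalg.norm(d)>10: print("ABORT"); break
r.pause(.4)
r.servo_line(p-ex*.03+[0,0,.04],vel=.15)
a,_=r.grab_frame("scene");b,d=r.grab_frame("top")
i=r.camera_info("top");np.savez("top2.npz",p=b,d=d,K=[i[k] for k in("fx","fy","cx","cy")],V=i["view"])
o=np.hstack([cv2.resize(a[100:260,220:360],None,fx=3,fy=3,interpolation=2),cv2.resize(b[120:240,240:320],(320,480),interpolation=2)])
cv2.imwrite("pics/over.png",o[:,:,::-1]);print(r.get_state()["clock"])
```

```text
90 1.0 0.3 | 92 -0.6 -0.2 | 94 -0.2 0.6 | 96 0.1 0.4 | 98 0.2 -0.4 | 100 0.1 -0.0 | 102 0.4 -0.8 | 104 0.4 0.1 | 106 0.2 0.2 | 108 1.0 -0.3 | 110 0.3 0.3 | 27.9333
```

View pics/over.png

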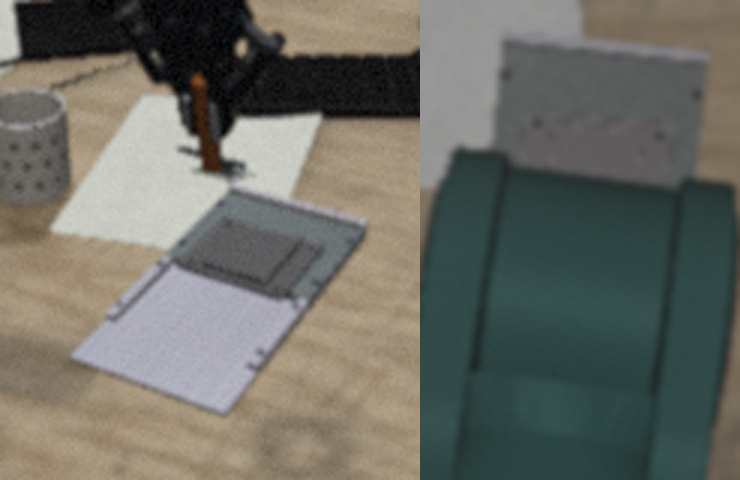

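The cover lies on the deck with its boss up (scene crop ~(250,250)). I measure its overhang at the step from the depth and outline before stowing the lifter.

Run:
```python
from lib import *; from vis import *
T=Cam("top2.npz")
for u,v in((275,149.5),(290,150.2)): print(((T.ray(u,v,.019)[0]-J0)@A('z',YJ).as_matrix()*1e3).round(1))
a,d=r.grab_frame("scene");i=r.camera_info("scene")
np.savez("scene2.npz",p=a,d=d,K=[i[k] for k in("fx","fy","cx","cy")],V=i["view"]);S=Cam("scene2.npz")
c=(S.cloud()-J0)@A('z',YJ).as_matrix()
m=(abs(c[...,1]+.004)<.045)&(c[...,0]>-.03)&(c[...,0]<.12)&(c[...,2]<.06)
for x in np.arange(-30,118,4):
    k=m&(abs(c[...,0]*1e3-x-2)<2); print(int(x+2),(np.median(c[k][:,2])*1e3).round(1) if k.any() else None,S.p[k].mean(0).round(),end=' | ')
```

```text
[70.8 23.4 19. ]
[ 73.2 -18.7  19. ]
-28 5.1 [171. 171. 184.] | -24 5.1 [170. 171. 184.] | -20 5.4 [171. 172. 185.] | -16 7.2 [137. 137. 147.] | -12 14.0 [121. 121. 129.] | -8 16.9 [111. 110. 117.] | -4 18.8 [95. 94. 99.] | 0 22.0 [91. 91. 93.] | 4 22.7 [92. 91. 93.] | 8 22.5 [92. 91. 93.] | 12 22.5 [92. 91. 93.] | 16 22.5 [92. 91. 92.] | 20 22.9 [92. 91. 93.] | 24 22.7 [93. 92. 94.] | 28 22.9 [91. 89. 91.] | 32 22.4 [91. 91. 93.] | 36 22.4 [93. 92. 94.] | 40 22.8 [91. 90. 92.] | 44 22.2 [90. 90. 91.] | 48 22.3 [92. 91. 93.] | 52 21.6 [92. 90. 93.] | 56 22.8 [92. 91. 93.] | 60 22.5 [91. 90. 92.] | 64 23.5 [95. 95. 97.] | 68 19.3 [91. 92. 95.] | 72 18.1 [92. 92. 96.] | 76 17.6 [ 99. 101. 104.] | 80 15.1 [104. 109. 112.] | 84 13.5 [103. 108. 110.] | 88 13.2 [107. 114. 116.] | 92 12.8 [110. 118. 119.] | 96 13.1 [109. 117. 119.] | 100 13.6 [110. 117. 120.] | 104 13.1 [110. 117. 120.] | 108 12.7 [108. 116. 118.] | 112 12.6 [109. 117. 119.] | 116 12.6 [106. 114. 117.] |
```

The cover is flat and level, but it overhangs the step by about 8 mm. A gentle nudge with the blade tip on its rim edge will seat it fully on the deck.

Run:
```python
from lib import *
L=.041;ex=A('z',YJ).as_matrix()[:,0]
P=lambda x,z:tip_pose(jw(x,-.004,z),-5,L)
p,R=P(-.030,.045);r.servo_line(p,R,vel=.12)
p,R=P(-.030,.0155);r.servo_line(p,R,vel=.08)
p,R=P(-.013,.0155);r.servo_line(p,R,vel=.05); r.pause(.1); f1=ft(6)
for x in np.arange(-.012,.0066,.001):
    p,R=P(x,.0155); r.servo_line(p,R,vel=.03); d=ft(2)-f1; print(round(x*1e3),(d@ex).round(1),d[2].round(1),end=' | ')
    if np.linalg.norm(d)>7: print("STOP"); break
r.servo_line(p-ex*.02,vel=.08); r.servo_line(p-ex*.02+[0,0,.10],vel=.15)
print(r.get_state()["clock"])
```

```text
-12 -0.3 0.1 | -11 -0.2 -0.1 | -10 -1.4 0.8 | -9 -1.5 -0.2 | -8 -0.3 -0.8 | -7 -0.5 -1.2 | -6 -0.3 -0.5 | -5 -0.2 0.1 | -4 -0.1 -0.5 | -3 -1.5 -0.9 | -2 -0.2 -0.2 | -1 -1.5 -0.1 | 0 -1.4 -0.7 | 1 -0.3 -0.5 | 2 -0.5 0.2 | 3 -0.6 -0.2 | 4 -0.7 -0.1 | 5 -0.5 -0.2 | 6 -0.2 -0.7 | 36.4333
```

Run:
```python
from lib import *
import cv2
g=np.load("grasp.npz");p,R=g["p"],g["R"]; p=p-A('z',YS).as_matrix()[:,0]*.0008
r.move_pose(p+[0,0,.09],R); 
a,_=r.grab_frame("scene");b,_=r.grab_frame("top")
r.servo_line(p+[0,0,.02],vel=.1); r.pause(.15); f1=ft(6)
for z in np.arange(.018,-.0021,-.002):
    r.servo_line(p+[0,0,z],vel=.04); d=ft(2)-f1; print(round(z*1e3,1),d.round(1),end=' | ')
    if np.linalg.norm(d)>3: break
b2,_=r.grab_frame("top")
k=lambda im,u,v,w,h,W,H:cv2.resize(im[v:v+h,u:u+w],(W,H),interpolation=2)
o=np.vstack([np.hstack([k(a,110,90,140,160,350,400),k(a,235,130,120,120,400,400)]),np.hstack([k(b,240,120,80,120,130,200),k(b2,140,226,62,56,220,200),np.zeros((200,400,3),np.uint8)])])
cv2.imwrite("pics/stow.png",o[:,:,::-1]);print(r.get_state()["clock"])
```

```text
18.0 [-0.1  0.3  0.7] | 16.0 [-0.3  0.2 -0.6] | 14.0 [ 0.2  0.5 -0.1] | 12.0 [ 0.1  0.8 -0.3] | 10.0 [0.1 0.8 0.3] | 8.0 [-0.3  0.7 -0.2] | 6.0 [ 0.2  0.4 -0.3] | 4.0 [ 0.2  0.7 -0.3] | 2.0 [-0.9  0.1 -0.3] | 0.0 [1.7 1.2 4.6] | 41.6083
```

View pics/stow.png

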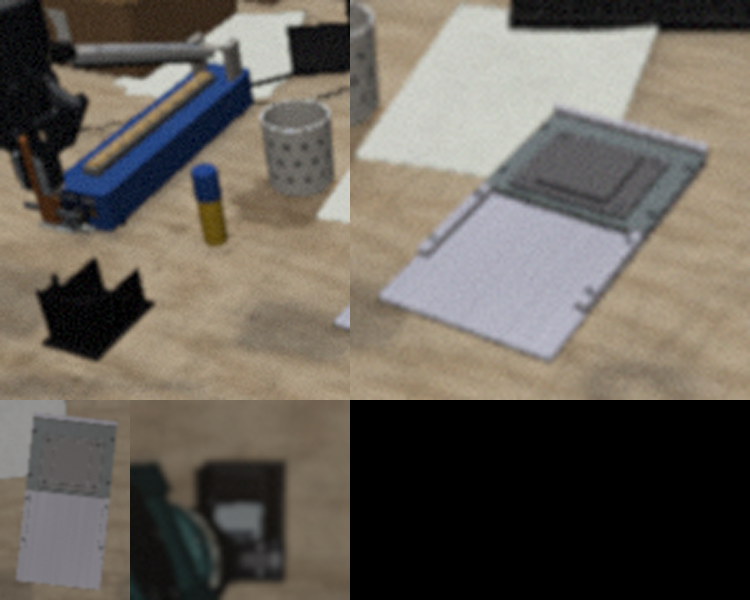

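The cover is now wholly on the deck, boss up, and the lifter has reached its seat (contact at 0 mm). Next I release it and retreat.

Run:
```python
from lib import *
import cv2
r.move_gripper(1.0); r.pause(.2)
s=r.get_state();r.servo_line(s["tcp_pos"]+[0,0,.12],vel=.12)
r.move_j([57.68,15.075,-2.767,72.158,0,81.102]); r.pause(.3)
a,_=r.grab_frame("scene");b,d=r.grab_frame("top")
k=lambda im,u,v,w,h,W,H:cv2.resize(im[v:v+h,u:u+w],(W,H),interpolation=2)
o=np.hstack([k(a,100,140,90,100,450,500),k(b,140,226,62,56,310,280) if 0 else cv2.copyMakeBorder(k(b,140,226,62,56,310,280),0,220,0,0,0)])
cv2.imwrite("pics/end.png",o[:,:,::-1]);print(r.get_state()["clock"])
```

```text
45.175
```

View pics/end.png

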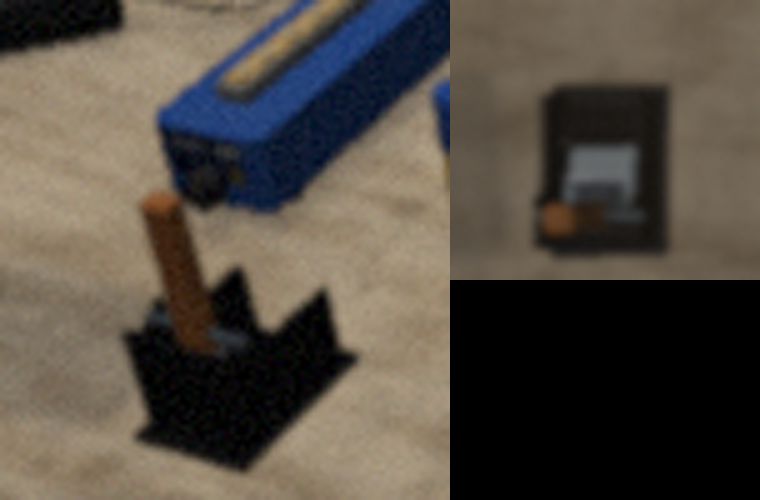

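The lifter stands upright in its stand as it did at the start: handle top at crop (160,205), bar resting on the cheeks.

```bash
python3 -c "
from workcell import r
print(r.finish_job())"
```

```text
the job is handed in; nothing more can be done
None
```

The cover is turned over and lies flat on the deck with its boss up, the lifter is back upright in its stand and released, and the job was handed in at about 45 s; the judge's verdict was not shown.

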